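Clamp a gel tray in the casting stand with its cam lever

TASK

Take the clear gel tray from the sloping drying rack and set it down gently in the gel caster, lying flat and centred on the bed between the end walls, with its open ends facing them. Then swing the cam lever round from its open position so that the sliding end wall closes on the tray, until the lever comes up firm and the tray is clamped tight, but do not force it, for the tray would crack. Leave the other things on the bench alone.

Things in the scene. Friction and masses are not known exactly. Their poses are not given: they have to be found in the camera images.
- tray_center (a point): Centre (half-way up) of the loose clear acrylic gel tray: 62 mm wide (own x), 100 long (own y), 32 high (own z, out of its mouth); floor 5 mm, long side walls 6 mm, open at both 62 mm ends; same either way round. 0.1-0.2 kg. It starts on the rack, tipped 30 degrees about its long axis, mouth up and towards the robot; fingers have room beside the middle 55 mm of its long sides.
- rack: Fixed steel drying rack. Origin: middle of its foot, on the bench. Two sloping arms (14 mm wide, at y = -36 and +36 mm, rising 30 degrees towards +x) carry the tray, with lips 12 mm high at their lower ends; the middle of the tray's underside is about 100 mm above the bench over the origin. Foot plate 110 x 100 mm.
- caster: Fixed gel caster, grey base 104 mm wide (own x), 225 long (own y), sides open. Origin on the bench; flat bed 30 mm above it. At the -y end is the end stop, its rubber face at y = -80 mm, give or take 4 mm (set by hand); at the +y end the sliding end wall. Both walls are 94 mm wide, 38 mm high above the bed. With the cam at 0 there are 106.5 to 114.5 mm between them.
- bed (a point): Point on top of the caster's bed (caster x = 0, y = -30, z = 30 mm), about where the middle of the tray's underside comes when clamped. Axes as the caster's. The rubber faces cover the tray if it is within 12 mm of this sideways (x).
- gate: Sliding end wall of the caster. Origin at bed height in the middle of its rubber face, which faces the caster's -y; axes as the caster's. With the cam at 0 the face is at caster y = +30.5 mm; the cam drives it towards -y by 10.2 mm per rad. The rubber gives about 1 mm per 40 N.
- cam (a joint): Cam angle, rad: 0 open (lever along caster +x), 1.57 along caster +y, counter-clockwise from above, limit 1.75; starts 0-0.1. Free turning takes about 4 N at the grip; it stays where left. Once the tray is caught, somewhere from 0.6 to 1.45 rad as the end stop is set, it stiffens over the next 0.1 to 0.3 rad: 7 to 10 N at the grip is firm, above 12 N is forcing it (over 90 N on the tray).
- knob (a point): Middle of the upright black grip at the end of the cam lever: cylinder 18 mm in diameter, 42 high (63 to 105 mm above the bench), 95 mm from the cam's axis; the lever under it is 16 mm wide, top 63 mm above the bench. This point is 86 mm above the bench.
- cam_axis (a point): Point on the upright axis of the cam, at the same height as knob. Fixed to the caster.
- comb: White plastic comb lying flat on the bench, 84 x 42 x 8 mm, a bystander; origin at its underside.
- tipbox: Blue box of pipette tips, 84 x 122 x 68 mm, a bystander; origin at its underside.
- mouse: Black computer mouse, 104 x 58 x 34 mm, a bystander; origin at its underside.
There are look-alikes about, which are no part of the job. There is more than one size of the part that bears tray_center; the job needs the smallest.

How it is judged:
By the outcome, as a careful person would: the job done as asked, in the order asked, and still so for the second after the job is handed in, with the robot touching nothing.
It also fails if it takes over 67 s, if anything falls off the work surface, if the arm or the gripper's body presses on something with over 40 N, if the wrist force passes 120 N, or if a joint passes its speed limit or range.

ROBOT

A 6-joint arm with a two-finger parallel gripper is mounted at the origin on the work surface. World frame = base frame: x ahead of the robot, y to its left, z up, the work surface at z = 0. Lengths are in m, angles in rad, forces in N, time in s.
With the tool pointing down it reaches from about 0.35 to 0.975 m from the base axis. Payload 4.9 kg.
Tool frame: the origin (TCP) lies midway between the tips of the shut fingers; the grasp point (between the pads) lies 19 mm behind it; z points along the fingers, y is the line along which they close (so a half turn about z gives the same grasp; the last joint's range is limited). The gripper opens to 85 mm and grips with 20 to 120 N. Pads are 22 mm wide; open, the fingers measure 114 mm over their backs; the gripper's body (76 mm by 85 mm) begins 54 mm behind the grasp point. The pads swing forward as they close: fully open they stand 13 mm farther back than shut.
Start: joints at [-1.364, 0.053, 1.613, -0, 1.476, -0.119], TCP at [0.2, -0.592, 0.231] pointing down, gripper open.
Joint ranges: [-3.01, 3.01], [-1.01, 2.22], [0.06, 2.58], [-1.02, 4.17], [0.09, 2.62], [-3.14, 3.14]. Speed limits (rad/s): [2.57, 2.57, 3.14, 3.14, 3.14, 3.14].

INTERFACE

Orientations are given as a unit quaternion [w, x, y, z].
In Python, from plant import state, grab_frame, job_done, cut_out, place_of gives the robot as it stands.
- The arm moves only by the tool jog_arm, never from a script. Its argument "motion" is text: rows parted by semicolons, each of 7 numbers parted by spaces: the opening in per cent of the stroke, from 0 (shut) to 100 (fully open), then the shift along the tool's x, y, z as a fraction of full scale, then the turn, a rotation vector about the tool's x, y, z as a fraction of full scale. A call has exactly 5 rows; each row is the pose to reach, as a shift and turn from the pose commanded when the call began, along the tool's axes at that moment; what a row does not reach only later rows make up. Full scale, the value 1, is 50 cm for a shift and 1.5 rad for a turn. A row lasts 1/8 s, in which the tool goes at most 62.5 mm and 10.7 degrees, less where a joint would pass 70% of its speed; a pose out of reach is approached as far as the arm can. A call with a number of a shift or a turn outside -1 to 1 is refused whole. A call with a gripper value outside its range is refused whole. The fingers move at their own pace and stop on an object; the grip force is fixed at half the most. Time passes only in rows, so rows that repeat a pose let the fingers close, or fill a call up. It gives the time, the measured TCP pose, the force, the opening and the grip force at its end, in the units of the state.
- state(): the state, without advancing time (a new reading comes with each control period).
- grab_frame(name): name is "scene" or "side" or "wrist"; returns a dict with "color" (384x512x3 uint8, red, green, blue), "range_z" (384x512 float32, m along the optical axis (not along the pixel's ray), 0 where there is no reading), "intrinsics" (3x3 intrinsics, pixels), "world_from_camera" (4x4, takes a point from camera to world coordinates). Camera axes: x right, y up, looking along -z (the intrinsics and any distortion apply to the point x, -y, -z); pixel columns grow to the right and rows downward; lengths in m; the calibration is good to about 2 mm. A picture is of the moment at which its call begins.
- job_done(): hands the job in; it is judged then, once.
Trained networks look in the newest picture that a camera, given by its name, has taken for a name from the list of things; names that differ only in an ending like _2 or _b are one class to them, and where a whole thing is asked for, a point or a joint stands for the part that bears it (a point fixed in the world has none). Each returns a list of dicts, best first, with "p" (0 to 1); they miss things now and then, are a little off and sometimes report something else, mostly with a low value. They report only what shows in the picture. A call takes as long as a camera call. They do not tell look-alikes from the thing itself.
- cut_out(camera, thing): "pixels" (384x512 bool, what is visible of it).
- place_of(camera, thing): "at" ([x, y, z] in m, in world coordinates, good to about 4 mm: a listed point, or the origin of a listed thing).
The state is a dict: "time": time; "joint_pos": joint angles; "joint_vel": joint speeds; "joint_efforts": joint torques, N m; "tool_pos": TCP position; "tool_rot": TCP orientation; "contact_force": force on the tool from outside, world axes, zero at the start; "ft_torque": the same for the moment, N m; "gripper_width": opening from 0.0 (shut) to 1.0 (fully open); "grasp_force": force on a finger pad.
Only numpy, scipy, OpenCV 4.12 (cv2) and the standard library are available. Lean on these libraries where they do the work, as an engineer would, in place of code of your own. Each camera call takes 0.05 s, during which the arm holds its last target. There are 200 camera calls.

## Working session

There is one attempt and no reset: what is moved stays moved. The work goes in short steps, Python scripts to look and compute and a tool call to move; the robot and the scene stay as the last step left them, time stands still between calls to the robot, and variables do not carry over. Pictures are saved under pics/ and viewed, at most 10 in all, crops included, and the job is handed in when it is done.

Besides the shell and the picture viewer there is one more tool, called after "Request:" in YAML: its name, and indented under it one key for each argument. jog_arm: Moves the arm, as the interface text tells. Shift numbers are shares of 50 cm and turn numbers shares of 1.5 rad, none past 1 either way. Its arguments: {"type":"object","properties":{"motion":{"type":"string"}},"required":["motion"]}

```bash
ls; mkdir -p pics
cat > h.py <<'E'
import numpy as np, cv2
from plant import *
from scipy.spatial.transform import Rotation as R
def cloud(f):
    K=f["intrinsics"];z=f["range_z"];v,u=np.mgrid[:384,:512]
    p=np.stack([(u-K[0,2])/K[0,0]*z,-(v-K[1,2])/K[1,1]*z,-z],-1)
    T=f["world_from_camera"];w=p@T[:3,:3].T+T[:3,3];w[z<=0]=np.nan
    return w
def rot(q): return R.from_quat([q[1],q[2],q[3],q[0]])
E
python3 - <<'E'
from h import *
ims=[]
s=state();print(s)
for c in ["scene","side"]:
    f=grab_frame(c);ims.append(f["color"]);print(c,f["world_from_camera"].round(3).tolist())
    np.savez(c,**f)
    for t in ["tray_center","rack","caster","bed","gate","knob","cam_axis","comb","tipbox","mouse"]:
        print(t,[(round(d["p"],2),np.round(d["at"],3).tolist()) for d in place_of(c,t)])
a=np.vstack(ims);cv2.imwrite("pics/a.png",cv2.cvtColor(cv2.resize(ims[0],(800,600)),cv2.COLOR_RGB2BGR))
cv2.imwrite("pics/b.png",cv2.cvtColor(cv2.resize(ims[1],(800,600)),cv2.COLOR_RGB2BGR))
E
```

```text
pics
{'time': 0.0, 'joint_pos': array([-1.36398009e+00,  5.33927641e-02,  1.61431178e+00,  2.69328539e-06,
        1.47599768e+00, -1.19024499e-01]), 'joint_vel': array([-1.20523446e-03,  7.46365710e-04, -7.67777060e-04,  1.81043374e-03,
       -4.30914198e-05, -4.58092884e-04]), 'joint_efforts': array([ 1.56382477e-03, -3.93680656e+01, -3.70173240e+01, -1.27363428e-04,
        7.14629365e-03, -1.22418694e-06]), 'tool_pos': array([ 0.19992213, -0.59149702,  0.23003014]), 'tool_rot': array([-1.05382792e-03,  9.86757278e-01,  1.62200373e-01, -4.49466730e-05]), 'contact_force': array([ 0.03230216,  0.01053309, -0.24346544]), 'ft_torque': array([-0.04349668, -0.06184273, -0.02954393]), 'grasp_force': 0.0, 'gripper_width': 1.0033211448749735}
scene [[0.153, -0.659, 0.737, 1.547], [0.988, 0.098, -0.117, -0.146], [0.005, 0.746, 0.666, 0.977], [0.0, 0.0, 0.0, 1.0]]
tray_center [(0.98, [0.508, -0.388, 0.024]), (0.96, [0.35, -0.231, 0.023]), (0.63, [0.526, -0.215, -0.002]), (0.56, [0.514, -0.221, 0.115]), (0.27, [0.517, 0.082, 0.034])]
rack [(0.73, [0.523, -0.217, -0.0])]
caster [(0.59, [0.518
[... 244 characters left out ...]
(0.6, [0.769, 0.013, 0.002])]
mouse [(0.62, [0.678, 0.364, -0.003])]
side [[-0.924, 0.256, -0.282, 0.161], [-0.381, -0.628, 0.678, 0.983], [-0.003, 0.735, 0.678, 1.086], [0.0, 0.0, 0.0, 1.0]]
tray_center [(0.84, [0.509, -0.398, 0.019]), (0.81, [0.515, -0.232, 0.116]), (0.73, [0.621, 0.173, 0.083]), (0.58, [0.348, -0.227, 0.019])]
rack [(0.85, [0.522, -0.219, 0.0])]
caster [(0.61, [0.516, 0.109, -0.0])]
bed [(0.86, [0.516, 0.085, 0.032])]
gate [(0.73, [0.516, 0.14, 0.028])]
knob [(0.9, [0.618, 0.172, 0.086])]
cam_axis [(0.67, [0.524, 0.174, 0.085]), (0.18, [0.514, 0.108, -0.0])]
comb [(0.67, [0.692, -0.284, 0.001])]
tipbox [(0.84, [0.772, 0.011, -0.001])]
mouse [(0.86, [0.672, 0.364, 0.003])]
```

View pics/a.png

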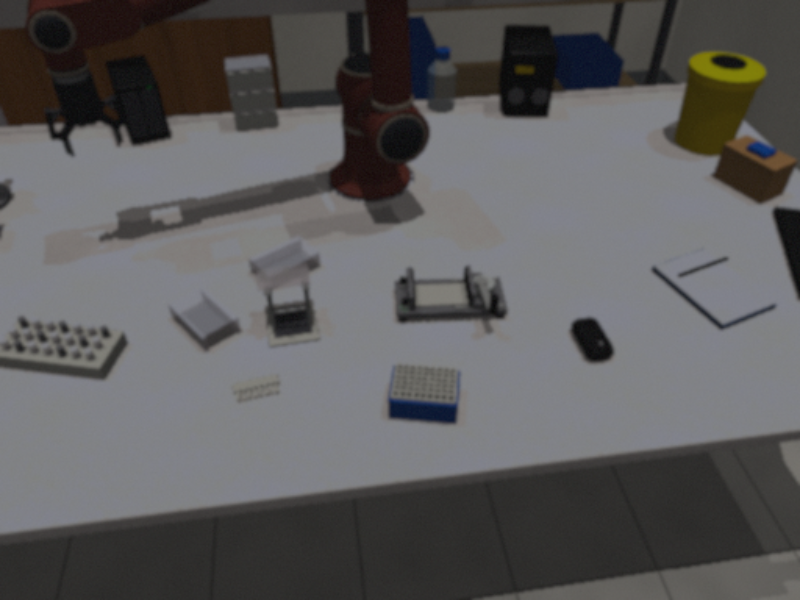

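View pics/b.png

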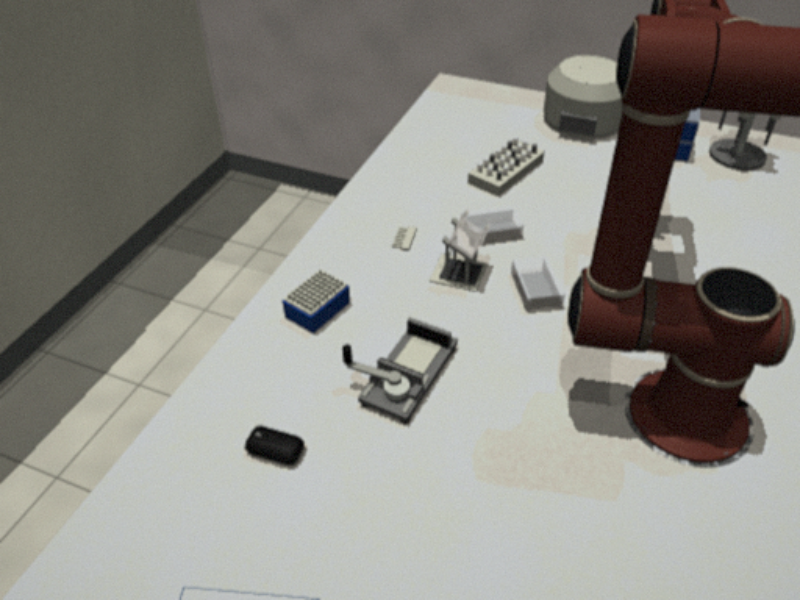

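The scene view shows three candidate trays: on the bench at about (205,320) and (285,260), and on the rack at about (288,280). The one on the rack, at z≈0.115, matches the description. The caster is at (450,298), with its lever pointing towards +x at (485,325). Next I'll confirm the tray in a crop and measure the yaws.

```bash
cat > m.py <<'E'
from h import *
import sys
def rect(c,t,zlo,zhi,near,save=None):
    f=grab_frame(c);w=cloud(f)
    for d in cut_out(c,t):
        m=d["pixels"]&(w[...,2]>zlo)&(w[...,2]<zhi)
        q=w[m]
        if len(q)<20: continue
        md=np.median(q,0)
        if np.hypot(*(md[:2]-near))>0.12: continue
        q=q[np.hypot(*(q[:,:2]-md[:2]).T)<0.16]
        r=cv2.minAreaRect((q[:,:2]*1000).astype(np.float32))
        e=np.linalg.svd(q-q.mean(0),full_matrices=False)[2]
        print(c,t,round(d["p"],2),len(q),"med",md.round(3),"rect",np.round(r[0],1),np.round(r[1],1),round(r[2],1),"normal",e[2].round(3),"long",e[0].round(3))
E
python3 - <<'E'
from m import *
for c in ["scene","side"]:
    rect(c,"caster",0.0,0.034,[.517,.1]); rect(c,"caster",0.0,0.2,[.517,.1])
    rect(c,"rack",-.005,0.012,[.522,-.218]); rect(c,"tray_center",.07,.2,[.514,-.22])
    rect(c,"tray_center",-.01,.06,[.508,-.39]); rect(c,"tray_center",-.01,.06,[.35,-.23])
f=np.load("scene.npz");i=f["color"][140:240,100:200]
g=np.load("side.npz")["color"][120:210,260:380]
i=cv2.resize(i,(400,400),interpolation=3);g=cv2.resize(g,(400,300),interpolation=3)
o=np.zeros((400,800,3),np.uint8);o[:,:400]=i;o[:300,400:]=g
cv2.imwrite("pics/c.png",cv2.convertScaleAbs(o[...,::-1],alpha=1.3))
E
```

```text
scene caster 0.83 1227 med [0.533 0.094 0.028] rect [489.6 114.7] [239.4 165.9] 85.4 normal [0.019 0.024 1.   ] long [ 0.069  0.997 -0.025]
scene caster 0.91 1668 med [0.534 0.122 0.03 ] rect [489.3 117.1] [240.6 221.4] 69.2 normal [ 0.158  0.103 -0.982] long [0.197 0.971 0.134]
scene rack 0.59 718 med [ 0.542 -0.219  0.007] rect [ 507.6 -221.4] [163.6 103.8] 5.3 normal [-0.011  0.003  1.   ] long [0.999 0.051 0.011]
scene tray_center 0.8 452 med [ 0.536 -0.225  0.127] rect [ 513.1 -226.4] [71.4 98.8] 5.8 normal [-0.292 -0.018  0.956] long [-0.087  0.996 -0.008]
scene tray_center 0.88 977 med [ 0.517 -0.393  0.042] rect [ 505.7 -393.1] [137.1  82.3] 35.1 normal [ 0.109 -0.067  0.992] long [ 0.781  0.623 -0.044]
scene tray_center 0.55 599 med [ 0.353 -0.215  0.042] rect [ 343.6 -215.5] [ 96.5 161. ] 35.0 normal [-0.061 -0.094 -0.994] long [ 0.143 -0.986  0.085]
side caster 0.71 1332 med [0.511 0.108 0.028] rect [549.4 107.3] [229.3 171. ] 84.9 normal [-0.024 -0.013 -1.   ] long [-0.137 -0.99   0.016]
side caster 0.86 2054 med [0.516 0.162 0.031] rect [549.4 113.6] [215.5 170.8] 84.4 normal [-0.222 -0.042  0.974] long [-0.258 -0.961 -0.101]
side tray_center 0.61 443 med [ 0.517 -0.214  0.107] rect [ 515.4 -224.3] [ 73.3 109.9] 5.2 normal [ 0.519  0.037 -0.854] long [ 0.069 -0.998 -0.002]
side tray_center 0.88 558 med [ 0.488 -0.384  0.039] rect [ 500.9 -391.9] [122.   90.9] 34.0 normal [-0.17   0.252  0.953] long [-0.979 -0.152 -0.134]
side tray_center 0.95 794 med [ 0.355 -0.217  0.041] rect [ 350.2 -244.3] [106.6 165.8] 31.0 normal [-0.081 -0.066 -0.995] long [-0.593  0.805 -0.005]
```

View pics/c.png

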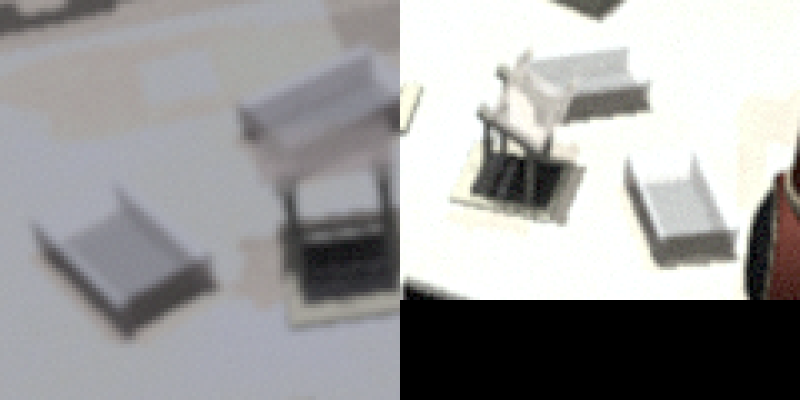

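The crop shows the rack tray at left-crop (325,165) and right-crop (540,100), lying on the rack's arms. Its footprint is about 71 x 99 mm, which fits the 62 x 100 mm tray tipped 30°. The two bench trays are larger (137 mm and 161 mm footprints) and flat, so the rack tray is the one. I'll go to view it with the wrist camera.

```bash
cat >> h.py <<'E'
def frame(yaw,tilt=0.):
    "tool rot: tool x along yawed y, z down tilted outward (deg)"
    return R.from_euler('z',yaw,degrees=True)*R.from_euler('y',-tilt,degrees=True)*R.from_matrix(np.array([[0,1,0],[1,0,0],[0,0,-1.]]).T)
def plan(p,Rt):
    s=state();R0=rot(s["tool_rot"]);d=R0.inv().apply(np.array(p)-s["tool_pos"])/.5;r=(R0.inv()*Rt).as_rotvec()/1.5
    print("shift",d.round(4),"turn",r.round(4),"|mm",np.linalg.norm(d*500).round(1),"deg",np.degrees(np.linalg.norm(r*1.5)).round(1),"t",round(s["time"],2))
E
python3 - <<'E'
from h import *
Rt=frame(5.3,30);print(Rt.as_matrix().round(3))
c=np.array([.5145,-.224,.115]);n=-Rt.apply([0,0,1]);plan(c+n*.17,Rt)
E
```

```text
[[-0.092  0.862  0.498]
 [ 0.996  0.08   0.046]
 [-0.     0.5   -0.866]]
shift [ 0.6661 -0.5355 -0.0618] turn [-0.295   0.2331 -0.8699] |mm 428.4 deg 81.4 t 2.3
```

Request:
jog_arm:
  motion: "100 0.666 -0.536 -0.062 -0.295 0.233 -0.87;100 0.666 -0.536 -0.062 -0.295 0.233 -0.87;100 0.666 -0.536 -0.062 -0.295 0.233 -0.87;100 0.666 -0.536 -0.062 -0.295 0.233 -0.87;100 0.666 -0.536 -0.062 -0.295 0.233 -0.87"

```text
time: 2.92
tool_pos: [0.3683, -0.3275, 0.2544]
tool_rot: [0.122, 0.811, 0.556, 0.133]
contact_force: [0.3, -0.5, 0.1]
gripper_width: 1.003
grasp_force: 0.0
```

Run:
```python
from h import *
Rt=frame(5.3,30)
c=np.array([.5145,-.224,.115]);n=-Rt.apply([0,0,1]);plan(c+n*.17,Rt)
```

```text
shift [0.2227 0.0451 0.0192] turn [-0.0987  0.079  -0.2924] |mm 114.0 deg 27.4 t 2.92
```

Request:
jog_arm:
  motion: "100 0.22 0.045 0.019 -0.095 0.077 -0.28;100 0.22 0.045 0.019 -0.095 0.077 -0.28;100 0.22 0.045 0.019 -0.095 0.077 -0.28;100 0.22 0.045 0.019 -0.095 0.077 -0.28;100 0.22 0.045 0.019 -0.095 0.077 -0.28"

```text
time: 3.55
tool_pos: [0.4289, -0.2355, 0.2619]
tool_rot: [0.171, 0.661, 0.706, 0.189]
contact_force: [-0.7, 0.4, -0.1]
gripper_width: 0.997
grasp_force: 0.0
```

Run:
```python
from m import *
Rt=frame(5.3,30)
c=np.array([.5145,-.224,.115]);n=-Rt.apply([0,0,1]);plan(c+n*.17,Rt)
f=grab_frame("wrist");np.savez("w1",**f);print(f["world_from_camera"].round(3))
for t in ["tray_center","rack"]: print(t,[(round(d["p"],2),np.round(d["at"],4).tolist()) for d in place_of("wrist",t)])
rect("wrist","tray_center",.07,.2,[.514,-.22]);rect("wrist","rack",-.005,0.012,[.522,-.218])
cv2.imwrite("pics/d.png",f["color"][...,::-1])
```

```text
shift [0.0072 0.0024 0.0006] turn [-0.0053  0.003  -0.0174] |mm 3.8 deg 1.6 t 3.55
[[ 0.868  0.071 -0.491  0.354]
 [ 0.055  0.97   0.238 -0.171]
 [ 0.493 -0.233  0.838  0.387]
 [ 0.     0.     0.     1.   ]]
tray_center [(0.91, [0.5061, -0.3935, 0.022]), (0.61, [0.3529, -0.2275, 0.0197]), (0.58, [0.5138, -0.2304, 0.1164])]
rack [(0.67, [0.5207, -0.2204, -0.0032])]
wrist tray_center 0.92 4808 med [ 0.519 -0.221  0.109] rect [ 510.2 -225.1] [64.8 99.6] 3.6 normal [-0.494 -0.033  0.869] long [-0.069  0.998 -0.001]
wrist rack 0.83 2188 med [ 0.498 -0.216  0.008] rect [ 565.1 -218.9] [178.5 102.6] 4.0 normal [-0.005  0.011  1.   ] long [-0.325 -0.946  0.009]
```

View pics/d.png

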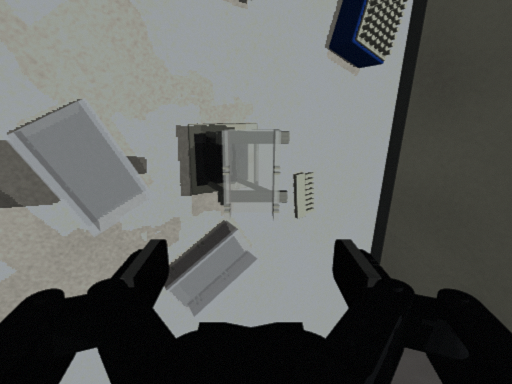

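The wrist view shows the clear tray on the rack's two arms at about (250,172), with bench trays at (85,165) and (205,268). I'll refine the tray centre in its own axes.

Run:
```python
from m import *
f=grab_frame("wrist");w=cloud(f)
for d in cut_out("wrist","tray_center"):
    q=w[d["pixels"]];md=np.nanmedian(q,0)
    if abs(md[2]-.11)>.03: continue
    q=q[np.isfinite(q[:,2])]
    for yaw in (3.5,4,5):
        M=np.stack([frame(yaw,30).as_matrix()[:,1],frame(yaw,30).as_matrix()[:,0],-frame(yaw,30).as_matrix()[:,2]])
        t=(q-[.514,-.225,.115])@M.T*1000
        t=t[np.abs(t).max(1)<70]
        print(yaw,np.percentile(t,[0.5,2,5,25,50,75,95,98,99.5],axis=0).T.round(1))
        r=cv2.minAreaRect(t[:,:2].astype(np.float32));print(np.round(r[0],1),np.round(r[1],1),r[2])
        print(np.histogram(t[:,2],np.arange(-24,25,4))[0])
print(f["world_from_camera"][:3,3])
```

```text
3.5 [[-31.8 -30.9 -29.1 -18.4  -1.1  16.3  27.5  29.3  30.4]
 [-49.8 -48.1 -44.6 -23.    3.   27.5  46.1  48.9  49.9]
 [-15.9 -13.2 -12.6 -11.8 -11.1  -3.   16.1  16.5  17. ]]
[-1.9 -0.3] [ 73.2 100.4] 0.15618322789669037
[   1   22  791 2799   58   45   49   50   58  762  280    0]
4 [[-31.8 -30.9 -29.2 -18.4  -1.1  16.4  27.5  29.3  30.3]
 [-49.9 -48.2 -44.7 -23.    3.   27.5  46.2  48.9  49.9]
 [-16.  -13.2 -12.6 -11.8 -11.1  -2.9  16.1  16.5  17. ]]
[-1.9 -0.3] [100.5  73.2] 89.68305206298828
[   1   22  821 2770   57   46   49   49   55  752  293    0]
5 [[-32.3 -30.9 -29.1 -18.3  -0.8  16.5  27.5  29.4  30.6]
 [-49.9 -48.1 -44.6 -23.    3.1  27.7  46.1  48.8  49.9]
 [-15.8 -13.5 -12.8 -11.8 -11.1  -2.9  16.1  16.6  17.1]]
[-1.9 -0.2] [100.7  73.2] 88.80606079101562
[   1   19  932 2663   54   49   47   53   52  763  282    0]
[ 0.35406433 -0.17107474  0.38663068]
```

Run:
```python
from h import *
Rt=frame(4,30);n=-Rt.apply([0,0,1])
c=np.array([.514,-.225,.115])+Rt.apply([0,-.0006,-.0003])
plan(c+n*.04,Rt);plan(c-n*.017,Rt)
```

```text
shift [0.0066 0.0022 0.259 ] turn [-0.0052 -0.005  -0.0034] |mm 129.5 deg 0.7 t 4.0
shift [0.0058 0.0031 0.373 ] turn [-0.0052 -0.005  -0.0034] |mm 186.5 deg 0.7 t 4.0
```

Request:
jog_arm:
  motion: "100 0.005 0.002 0.1 -0.005 -0.005 -0.003;100 0.006 0.002 0.19 -0.005 -0.005 -0.003;100 0.006 0.002 0.25 -0.005 -0.005 -0.003;100 0.006 0.002 0.259 -0.005 -0.005 -0.003;100 0.006 0.002 0.259 -0.005 -0.005 -0.003"

```text
time: 4.62
tool_pos: [0.4935, -0.2269, 0.1503]
tool_rot: [0.177, 0.659, 0.706, 0.189]
contact_force: [0.2, 0.9, -0.2]
gripper_width: 1.003
grasp_force: 0.0
```

Run:
```python
from h import *
Rt=frame(4,30);n=-Rt.apply([0,0,1])
c=np.array([.514,-.225,.115])+Rt.apply([0,-.0006,-.0003])
plan(c-n*.017,Rt);print(state()["contact_force"])
```

```text
shift [ 0.001  -0.0008  0.1151] turn [ 0.0001  0.0001 -0.0001] |mm 57.6 deg 0.0 t 4.62
[ 0.24467584  0.94050685 -0.21541622]
```

Request:
jog_arm:
  motion: "100 0.001 -0.001 0.04 0 0 0;100 0.001 -0.001 0.08 0 0 0;100 0.001 -0.001 0.105 0 0 0;100 0.001 -0.001 0.115 0 0 0;100 0.001 -0.001 0.115 0 0 0"

```text
time: 5.25
tool_pos: [0.5217, -0.2245, 0.1001]
tool_rot: [0.177, 0.659, 0.706, 0.189]
contact_force: [0.3, 1.1, 0.6]
gripper_width: 1.002
grasp_force: 0.0
```

Request:
jog_arm:
  motion: "60 0 0 0 0 0 0;60 0 0 0 0 0 0;60 0 0 0 0 0 0;60 0 0 0 0 0 0;60 0 0 0 0 0 0"

```text
time: 5.88
tool_pos: [0.5218, -0.2247, 0.1007]
tool_rot: [0.177, 0.659, 0.706, 0.189]
contact_force: [-4.7, 0.3, 5.7]
gripper_width: 0.713
grasp_force: 65.7
```

Request:
jog_arm:
  motion: "60 0 0 -0.02 0 0 0;60 0 0 -0.06 0 0 0;60 0 0 -0.11 0 0 0;60 0 0 -0.16 0 0 0;60 0 0 -0.2 0 0 0"

```text
time: 6.5
tool_pos: [0.4709, -0.2276, 0.1869]
tool_rot: [0.176, 0.659, 0.706, 0.189]
contact_force: [-0.2, 0.3, -0.9]
gripper_width: 0.718
grasp_force: 67.2
```

Run:
```python
from h import *
print(state())
# viewing pose: level, south of caster, high
plan([.50,-.10,.27],frame(-5))
```

```text
{'time': 6.5, 'joint_pos': array([-0.80406652, -0.450168  ,  2.18316267,  0.44494436,  1.09664524,
       -1.016686  ]), 'joint_vel': array([-0.149897  , -0.33928384,  0.00313667, -0.0362223 ,  0.36964431,
        0.01582608]), 'joint_efforts': array([ 8.10574908e-01, -1.72147214e+01, -3.80176699e+01,  1.35354705e+00,
       -1.18197240e+00, -1.13534319e-02]), 'tool_pos': array([ 0.47088746, -0.22758914,  0.18686742]), 'tool_rot': array([0.17645762, 0.65887873, 0.70640164, 0.18904562]), 'contact_force': array([-0.18478632,  0.26752951, -0.94234317]), 'ft_torque': array([ 0.01705356,  0.30548635, -0.01159934]), 'grasp_force': 67.20785021781921, 'gripper_width': 0.7179656246420651}
shift [ 0.2505  0.1488 -0.1062] turn [ 0.3481 -0.0272  0.1022] |mm 155.0 deg 31.3 t 6.5
```

Request:
jog_arm:
  motion: "60 0.05 0.03 -0.03 0.07 -0.005 0.02;60 0.11 0.065 -0.05 0.16 -0.013 0.05;60 0.18 0.105 -0.08 0.26 -0.02 0.08;60 0.235 0.14 -0.1 0.33 -0.026 0.097;60 0.25 0.149 -0.106 0.348 -0.027 0.102"

```text
time: 7.12
tool_pos: [0.5022, -0.099, 0.2708]
tool_rot: [0.0, 0.736, 0.677, 0.0]
contact_force: [-0.1, 0.4, -1.9]
gripper_width: 0.716
grasp_force: 67.3
```

Run:
```python
from m import *
f=grab_frame("wrist");np.savez("w2",**f);print(state()["tool_pos"])
for t in ["caster","bed","gate","knob","cam_axis","tray_center"]: print(t,[(round(d["p"],2),np.round(d["at"],4).tolist()) for d in place_of("wrist",t)])
cv2.imwrite("pics/e.png",f["color"][...,::-1])
```

```text
[ 0.50192544 -0.09901119  0.27032774]
caster []
bed [(0.83, [0.5143, 0.0888, 0.0292]), (0.68, [0.7687, 0.0109, -0.0024])]
gate []
knob []
cam_axis []
tray_center [(0.9, [0.5024, -0.1004, 0.2848]), (0.72, [0.3495, -0.2266, 0.0212])]
```

View pics/e.png

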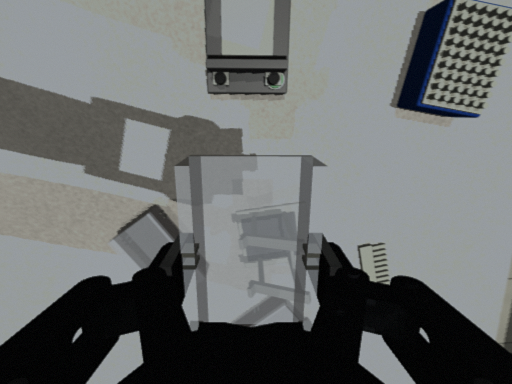

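The wrist view shows the tray level in the fingers, its end edge running (175,160)-(325,160). The caster's end stop is at (247,75). I'll go closer and higher to see the whole caster.

Request:
jog_arm:
  motion: "60 0.04 0 -0.03 0 0 0;60 0.08 0 -0.06 0 0 0;60 0.12 0 -0.09 0 0 0;60 0.15 0 -0.11 0 0 0;60 0.16 0 -0.12 0 0 0"

```text
time: 8.1
tool_pos: [0.5078, -0.0205, 0.3298]
tool_rot: [0.0, 0.737, 0.676, 0.0]
contact_force: [-0.2, -0.3, -2.5]
gripper_width: 0.715
grasp_force: 67.3
```

Run:
```python
from m import *
f=grab_frame("wrist");np.savez("w2",**f);print(state()["tool_pos"])
for t in ["caster","bed","gate","knob","cam_axis","tray_center"]: print(t,[(round(d["p"],2),np.round(d["at"],4).tolist()) for d in place_of("wrist",t)])
w=cloud(f)
for d in cut_out("wrist","tray_center"):
    q=w[d["pixels"]];q=q[(q[:,2]>.2)]
    if len(q)>100: t=frame(-5).inv().apply(q-state()["tool_pos"])*1000;print(np.percentile(t,[.5,2,50,98,99.5],axis=0).T.round(1)); print(cv2.minAreaRect(t[:,:2].astype(np.float32)))
cv2.imwrite("pics/f.png",f["color"][...,::-1])
```

```text
[ 0.50795841 -0.02031666  0.33016598]
caster [(0.61, [0.5185, 0.1129, 0.0007])]
bed [(0.76, [0.5126, 0.0872, 0.0273])]
gate [(0.73, [0.5197, 0.139, 0.0333])]
knob []
cam_axis [(0.72, [0.525, 0.1677, 0.0865])]
tray_center [(0.63, [0.5074, -0.0205, 0.3451])]
[[-47.4 -44.4  11.7  50.4  50.6]
 [-30.4 -29.4   0.4  29.7  30.7]
 [-33.9 -33.5  -6.3  -4.7  -3.9]]
((0.4926643371582031, 0.05338287353515625), (100.83653259277344, 62.5560417175293), 0.10287737101316452)
```

View pics/f.png

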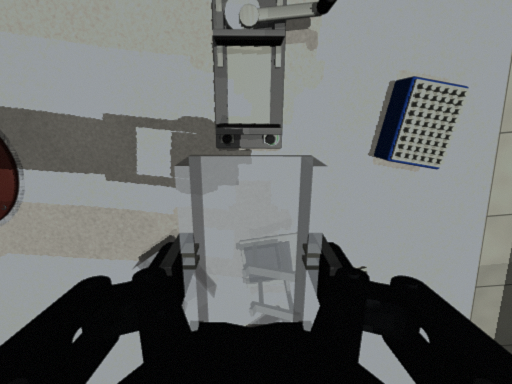

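The tray sits centred on the TCP to within 0.5 mm, with its underside about 1 mm above the TCP. The caster's end stop is at (250,135), the gate at (248,37) and the lever points to (322,8). Now the caster's yaw and wall faces.

```bash
cat > an.py <<'E'
from h import *
import sys
def an(name,yaws=(-3,-4,-5,-6,-7)):
    f=np.load(name);w=cloud(f).reshape(-1,3);w=w[np.isfinite(w[:,2])]
    o=np.array([.517,.113,0])
    for y in yaws:
        t=R.from_euler('z',-y,degrees=True).apply(w-o)*1000
        t=t[(abs(t[:,0])<75)&(abs(t[:,1])<140)]
        top=t[(abs(t[:,0])<40)&(t[:,2]>62)&(t[:,2]<74)]
        a=top[(top[:,1]<-60)&(top[:,1]>-115)];b=top[(top[:,1]>10)&(top[:,1]<60)]
        # slope of each wall-top face edges: inner face per x-bin
        def edge(q,hi):
            xs=[];ys=[]
            for x0 in range(-40,40,8):
                k=q[(q[:,0]>=x0)&(q[:,0]<x0+8)]
                if len(k)>2: xs.append(x0+4);ys.append(np.percentile(k[:,1],95 if hi else 5))
            p=np.polyfit(xs,ys,1) if len(xs)>3 else [np.nan]*2
            return np.degrees(np.arctan(p[0])).round(2),round(p[1],1)
        base=t[(t[:,2]>18)&(t[:,2]<38)&(t[:,1]>-70)&(t[:,1]<20)]
        e=[(np.percentile(base[(base[:,1]>=v)&(base[:,1]<v+15),0],[1,99])).round(1) for v in (-65,-35,-5)]
        wx=[np.percentile(q[:,0],[1,99]).round(1) for q in [t[(t[:,2]>60)&(t[:,2]<74)&(t[:,1]<lim[1])&(t[:,1]>lim[0])] for lim in [(-115,-60),(15,45)]] if len(q)]
        print(y,"stop",edge(a,1),"gate",edge(b,0),len(a),len(b),"z",np.median(a[:,2]).round(1),np.median(b[:,2]).round(1),"base",e,"wallx",wx)
E
python3 - <<'E'
from an import *
for n in ["w2.npz","scene.npz","side.npz"]: print(n);an(n,(-4,-5,-6))
E
```

```text
w2.npz
-4 stop (np.float64(-0.95), np.float64(-79.7)) gate (np.float64(-1.03), np.float64(29.4)) 559 1011 z 66.0 66.3 base [array([-52.2,  50.1]), array([-50.5,  51.2]), array([-50.5,  51. ])] wallx [array([-46.6,  44.2]), array([-44.2,  46. ])]
-5 stop (np.float64(0.05), np.float64(-79.6)) gate (np.float64(0.01), np.float64(29.4)) 559 1012 z 66.0 66.3 base [array([-51.2,  51.1]), array([-50. ,  51.7]), array([-50.5,  51.2])] wallx [array([-45. ,  45.7]), array([-44.8,  45.5])]
-6 stop (np.float64(1.03), np.float64(-79.7)) gate (np.float64(0.93), np.float64(29.4)) 559 1005 z 66.0 66.3 base [array([-50.3,  52. ]), array([-49.6,  52.1]), array([-50.6,  51. ])] wallx [array([-43.4,  47.3]), array([-45.4,  45. ])]
scene.npz
-4 stop (np.float64(-1.12), np.float64(-81.2)) gate (np.float64(-1.13), np.float64(29.9)) 75 97 z 66.2 66.6 base [array([-49.7,  52.3]), array([-51.3,  52.4]), array([-49.3,  50.7])] wallx [array([-46.6,  43.5]), array([-44.7,  49.5])]
-5 stop (np.float64(0.49), np.float64(-81.2)) gate (np.float64(-0.28), np.float64(29.7)) 76 99 z 66.2 66.5 base [array([-52.7,  53.1])
[... 351 characters left out ...]
 (np.float64(0.5), np.float64(-77.5)) gate (np.float64(-0.21), np.float64(31.2)) 101 135 z 64.8 66.3 base [array([-52.8,  49.4]), array([-52.4,  50.3]), array([-52.3,  47.9])] wallx [array([-46.7,  43.7]), array([-45. ,  47.1])]
-5 stop (np.float64(2.18), np.float64(-77.7)) gate (np.float64(0.91), np.float64(31.3)) 101 135 z 64.8 66.3 base [array([-51.7,  50.3]), array([-51.9,  50.7]), array([-52.3,  47.7])] wallx [array([-45.3,  45.2]), array([-46.4,  46.4])]
-6 stop (np.float64(2.25), np.float64(-77.9)) gate (np.float64(0.93), np.float64(31.2)) 100 131 z 64.8 66.3 base [array([-50.6,  51.2]), array([-51.4,  51.2]), array([-52.4,  49.9])] wallx [array([-43.8,  46.7]), array([-47.1,  45.7])]
```

```bash
cat >> h.py <<'E'
O=np.array([.517,.113,0]);C=R.from_euler('z',-5,degrees=True)
def cw(x,y,z): return O+C.apply([x/1000,y/1000,z/1000])
E
python3 - <<'E'
from h import *
plan(cw(.3,-25.6,120),frame(-5)); plan(cw(.3,-25.6,35),frame(-5));print(cw(.3,-25.6,0))
E
```

```text
shift [ 0.2173 -0.004   0.4176] turn [-0.0005 -0.0004 -0.0002] |mm 235.4 deg 0.1 t 8.5
shift [ 0.2172 -0.0039  0.5876] turn [-0.0005 -0.0004 -0.0002] |mm 313.3 deg 0.1 t 8.5
[0.51506767 0.08747127 0.        ]
```

Request:
jog_arm:
  motion: "60 0.08 -0.002 0.08 0 0 0;60 0.16 -0.003 0.18 0 0 0;60 0.21 -0.004 0.28 0 0 0;60 0.217 -0.004 0.37 0 0 0;60 0.217 -0.004 0.418 0 0 0"

```text
time: 9.12
tool_pos: [0.5133, 0.088, 0.1168]
tool_rot: [-0.002, 0.737, 0.676, -0.002]
contact_force: [1.5, 0.3, -1.3]
gripper_width: 0.718
grasp_force: 67.3
```

Request:
jog_arm:
  motion: "60 0 0 0.04 0 0 0;60 0 0 0.08 0 0 0;60 0 0 0.12 0 0 0;60 0 0 0.145 0 0 0;60 0 0 0.15 0 0 0"

```text
time: 9.75
tool_pos: [0.5147, 0.0876, 0.0444]
tool_rot: [-0.001, 0.737, 0.676, -0.0]
contact_force: [-0.4, 0.7, -2.1]
gripper_width: 0.716
grasp_force: 67.3
```

Run:
```python
from m import *
plan(cw(.3,-25.6,32),frame(-5));print(state()["contact_force"])
```

```text
shift [-0.0002  0.0007  0.0249] turn [-0.0011 -0.0003  0.0001] |mm 12.5 deg 0.1 t 9.75
[-0.40719914  0.6790176  -2.1155271 ]
```

Request:
jog_arm:
  motion: "60 0 0.001 0.008 0 0 0;60 0 0.001 0.015 0 0 0;60 0 0.001 0.02 0 0 0;60 0 0.001 0.022 0 0 0;60 0 0.001 0.023 0 0 0"

```text
time: 10.38
tool_pos: [0.516, 0.0877, 0.034]
tool_rot: [-0.0, 0.737, 0.676, 0.0]
contact_force: [-0.5, 0.0, -1.5]
gripper_width: 0.718
grasp_force: 67.3
```

Request:
jog_arm:
  motion: "60 0 0 0.001 0 0 0;60 0 0 0.002 0 0 0;60 0 0 0.003 0 0 0;60 0 0 0.004 0 0 0;60 0 0 0.004 0 0 0"

```text
time: 11.0
tool_pos: [0.5159, 0.0877, 0.0319]
tool_rot: [-0.0, 0.737, 0.676, 0.0]
contact_force: [1.0, -0.3, -2.0]
gripper_width: 0.72
grasp_force: 67.3
```

Request:
jog_arm:
  motion: "60 0 0 0.001 0 0 0;60 0 0 0.002 0 0 0;60 0 0 0.003 0 0 0;60 0 0 0.003 0 0 0;60 0 0 0.003 0 0 0"

```text
time: 11.62
tool_pos: [0.5159, 0.0877, 0.0305]
tool_rot: [-0.0, 0.737, 0.676, 0.0]
contact_force: [0.2, 0.5, -1.1]
gripper_width: 0.715
grasp_force: 67.5
```

Request:
jog_arm:
  motion: "60 0 0 0.001 0 0 0;60 0 0 0.002 0 0 0;60 0 0 0.002 0 0 0;60 0 0 0.002 0 0 0;60 0 0 0.002 0 0 0"

```text
time: 12.25
tool_pos: [0.516, 0.0877, 0.0304]
tool_rot: [-0.0, 0.737, 0.676, 0.0]
contact_force: [-4.0, -0.9, 5.9]
gripper_width: 0.713
grasp_force: 68.3
```

Request:
jog_arm:
  motion: "76 0 0 0 0 0 0;80 0 0 0 0 0 0;88 0 0 0 0 0 0;95 0 0 0 0 0 0;98 0 0 0 0 0 0"

```text
time: 12.88
tool_pos: [0.5159, 0.0877, 0.0294]
tool_rot: [-0.0, 0.737, 0.676, 0.0]
contact_force: [0.3, -0.0, 0.4]
gripper_width: 0.979
grasp_force: 0.0
```

Request:
jog_arm:
  motion: "98 0 0 -0.02 0 0 0;98 0 0 -0.06 0 0 0;98 0 0 -0.13 0 0 0;98 -0.02 0 -0.23 0 0 0;98 -0.08 0 -0.33 0 0 0"

```text
time: 13.5
tool_pos: [0.5122, 0.0481, 0.1966]
tool_rot: [0.0, 0.736, 0.677, 0.001]
contact_force: [0.8, -0.2, -0.2]
gripper_width: 0.98
grasp_force: 0.0
```

Request:
jog_arm:
  motion: "98 -0.05 0 -0.05 0 0 0;98 -0.1 0 -0.1 0 0 0;98 -0.14 0 -0.12 0 0 0;98 -0.14 0 -0.12 0 0 0;98 -0.14 0 -0.12 0 0 0"

```text
time: 14.12
tool_pos: [0.506, -0.0216, 0.254]
tool_rot: [-0.0, 0.737, 0.676, 0.0]
contact_force: [-0.3, -0.5, -0.4]
gripper_width: 0.979
grasp_force: 0.0
```

Run:
```python
from m import *
from an import an
f=grab_frame("wrist");np.savez("w3",**f);s=state();print(s["time"],s["tool_pos"],s["contact_force"])
for t in ["bed","gate","knob","cam_axis","tray_center"]: print(t,[(round(d["p"],2),np.round(d["at"],4).tolist()) for d in place_of("wrist",t)])
w=cloud(f)
for d in cut_out("wrist","tray_center"):
    q=w[d["pixels"]];t=C.inv().apply(q-O)*1000;t=t[(abs(t[:,0])<60)&(abs(t[:,1]+25)<70)]
    if len(t)>200: print(np.percentile(t,[.5,2,50,98,99.5],axis=0).T.round(1),cv2.minAreaRect(t[:,:2].astype(np.float32)))
for d in cut_out("wrist","knob")[:2]:
    q=w[d["pixels"]];q=q[q[:,2]>.08]; print("knob",d["p"],len(q), (C.inv().apply(np.nanmean(q,0)-O)*1000).round(1), np.nanpercentile(q,[3,97],axis=0).round(4).tolist())
cv2.imwrite("pics/g.png",f["color"][...,::-1])
```

```text
14.175 [ 0.50589721 -0.0213351   0.25365456] [ 0.43701494  0.49649782 -1.51220152]
bed []
gate [(0.76, [0.5186, 0.1409, 0.0304])]
knob []
cam_axis []
tray_center [(0.82, [0.3525, -0.2257, 0.0224]), (0.58, [0.5151, 0.0888, 0.0455])]
[[-29.5 -28.5   1.5  31.4  32.3]
 [-75.2 -73.9 -22.5  22.9  24.4]
 [ 29.3  33.4  35.5  63.3  63.9]] ((1.440826416015625, -23.554767608642578), (68.7464828491211, 106.02745819091797), 0.2958463728427887)
knob 0.7 905 [  32.9 -292.9  101.1] [[0.485, -0.1908, 0.0831], [0.5564, -0.1753, 0.1207]]
knob 0.55 0 [nan nan nan] [nan, nan, nan]<stdin>:10: RuntimeWarning: Mean of empty slice
  return np.nanmean(a, axis, out=out, keepdims=keepdims)
```

View pics/g.png

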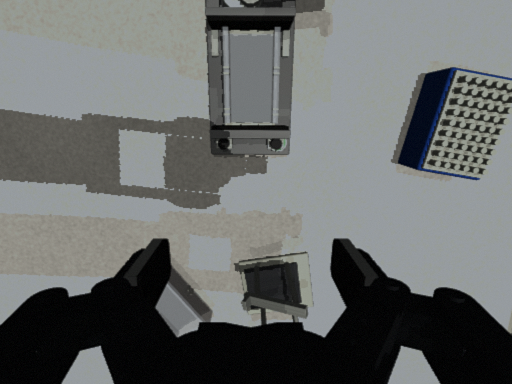

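The tray lies flat in the caster, (225,28)-(280,125), with a gap at both ends and square to the walls. Next I'll measure the knob and cam axis.

Run:
```python
from m import *
for c in ["scene","side"]:
    f=grab_frame(c);w=cloud(f).reshape(-1,3)
    for t in ["knob","cam_axis"]: print(t,[(round(d["p"],2),(C.inv().apply(np.array(d["at"])-O)*1000).round(1).tolist()) for d in place_of(c,t)])
    t=C.inv().apply(w-O)*1000;q=t[(abs(t[:,0]-94)<25)&(abs(t[:,1]-63)<30)&(t[:,2]>72)&(t[:,2]<112)]
    print(c,len(q),np.percentile(q,[2,50,98],axis=0).round(1).tolist(), cv2.minEnclosingCircle(q[:,:2].astype(np.float32)))
    print("cam",C.inv().apply(f["world_from_camera"][:3,3]-O).round(2))
# hover approach
k=cw(94,64,0);print(k)
plan(k+[0,0,.2],frame(-95+3))
```

```text
knob [(0.57, [95.4, 64.1, 84.7])]
cam_axis [(0.82, [0.3, 56.5, 87.2])]
scene 65 [[89.9, 57.2, 72.3], [99.0, 64.7, 92.7], [103.3, 74.2, 106.8]] ((96.43570709228516, 65.38725280761719), 9.11695671081543)
cam [ 1.05 -0.17  0.98]
knob [(0.8, [94.4, 68.0, 85.6])]
cam_axis [(0.93, [1.8, 59.6, 85.8]), (0.74, [210.3, -378.1, -4.2]), (0.7, [-1.0, -5.6, -0.7])]
side 64 [[85.8, 61.8, 72.3], [92.9, 72.4, 92.8], [102.4, 77.3, 108.0]] ((93.546630859375, 69.14990234375), 10.3264799118042)
cam [-0.43  0.84  1.09]
[0.61622027 0.16856382 0.        ]
shift [0.3987 0.186  0.109 ] turn [-2.0000e-04 -5.0000e-04  1.0125e+00] |mm 226.6 deg 87.0 t 14.82
```

Request:
jog_arm:
  motion: "50 0.1 0.05 0 0 0 0.12;50 0.2 0.09 0 0 0 0.25;50 0.3 0.14 0 0 0 0.37;50 0.38 0.18 0 0 0 0.5;50 0.399 0.186 0 0 0 0.62"

```text
time: 15.45
tool_pos: [0.617, 0.171, 0.2539]
tool_rot: [-0.0, 0.962, 0.275, -0.0]
contact_force: [0.1, -0.7, -0.2]
gripper_width: 0.498
grasp_force: 0.0
```

Run:
```python
from h import *
plan(cw(95,66.5,140),frame(-95+4.5));print(state()["joint_pos"].round(2))
```

```text
shift [0.0007 0.0008 0.2278] turn [-6.000e-04  1.000e-04  3.766e-01] |mm 113.9 deg 32.4 t 15.45
[0.15 0.08 1.55 0.   1.51 1.17]
```

Request:
jog_arm:
  motion: "50 0 0 0.02 0 0 0.12;50 0 0 0.02 0 0 0.25;50 0 0 0.02 0 0 0.377;50 0 0 0.02 0 0 0.377;50 0 0 0.02 0 0 0.377"

```text
time: 16.08
tool_pos: [0.6163, 0.1686, 0.2445]
tool_rot: [-0.0, 1.0, -0.002, 0.0]
contact_force: [0.8, -0.5, 0.1]
gripper_width: 0.495
grasp_force: 0.0
```

Run:
```python
from m import *
f=grab_frame("wrist");w=cloud(f).reshape(-1,3)
for t in ["knob","cam_axis"]: print(t,[(round(d["p"],2),(C.inv().apply(np.array(d["at"])-O)*1000).round(1).tolist()) for d in place_of("wrist",t)])
t=C.inv().apply(w-O)*1000;q=t[(abs(t[:,0]-94)<25)&(abs(t[:,1]-65)<30)&(t[:,2]>95)&(t[:,2]<112)]
print(len(q),np.percentile(q,[2,50,98],axis=0).round(1).tolist(), cv2.minEnclosingCircle(q[:,:2].astype(np.float32)))
q=t[(abs(t[:,0]-50)<25)&(abs(t[:,1]-62)<20)&(t[:,2]>55)&(t[:,2]<70)]
p=np.polyfit(q[:,0],q[:,1],1);print("lever",len(q),p,np.polyval(p,95),np.polyval(p,0),np.median(q[:,2]))
an=t[(abs(t[:,0])<25)&(abs(t[:,1]-58)<25)&(t[:,2]>50)];print(np.percentile(an,[1,50,99],axis=0).round(1).tolist())
plan(cw(95,66.5,140),frame(-95+4.5))
cv2.imwrite("pics/i.png",f["color"][...,::-1])
```

```text
knob [(0.62, [91.7, 64.4, 83.6])]
cam_axis [(0.64, [-0.5, 56.6, 83.8]), (0.6, [-0.2, 30.9, 31.9])]
236 [[87.7, 59.1, 96.4], [96.7, 67.0, 104.7], [103.7, 74.8, 106.6]] ((95.54979705810547, 66.74830627441406), 8.892410278320312)
lever 485 [ 0.11781256 56.62467381] 67.81686740471544 56.62467380707756 62.99863598085932
[[-24.4, 33.4, 50.6], [-0.1, 57.8, 63.0], [24.4, 82.2, 69.3]]
shift [ 0.0023 -0.0046  0.2091] turn [-0.0004 -0.0002  0.0028] |mm 104.6 deg 0.2 t 16.23
```

View pics/i.png

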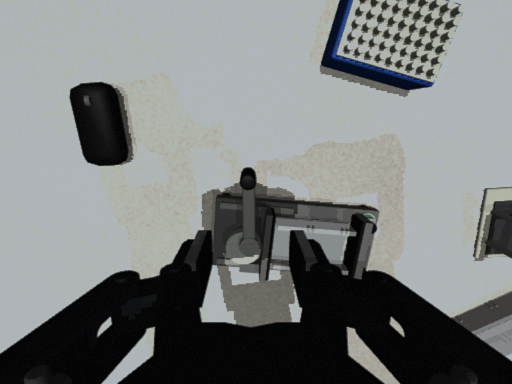

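The wrist view shows the knob at (248,178) and the cam hub at (243,247), with the lever between them. The knob circle has r = 8.9 mm at caster (95.5, 66.7), and the cam is at about 0.09 rad. Now descending astride the knob.

```bash
cat >> h.py <<'E'
A=np.array([.5,57.5])
def arc(angs,z=70,r=95.2,lead=0.):
    "print rows for cam angles (rad); lead mm of tool ahead"
    s=state();R0=rot(s["tool_rot"])
    for a in angs:
        p=cw(A[0]+r*np.cos(a)-lead*np.sin(a),A[1]+r*np.sin(a)+lead*np.cos(a),z)
        d=R0.inv().apply(p-s["tool_pos"])/.5;v=(R0.inv()*frame(-95+np.degrees(a))).as_rotvec()/1.5
        print(round(a,3),d.round(4),v.round(4))
def force():
    s=state();t=C.inv().apply(s["tool_pos"]-O)[:2]*1000-A;a=np.arctan2(t[1],t[0]);f=C.inv().apply(s["contact_force"])
    print("ang",a.round(3),"r",np.hypot(*t).round(1),"z",s["tool_pos"][2].round(4),"tang",(-f[0]*np.sin(a)+f[1]*np.cos(a)).round(2),"rad",(f[0]*np.cos(a)+f[1]*np.sin(a)).round(2),"fz",f[2].round(2),"t",s["time"],"w",s["gripper_width"].round(3))
E
python3 - <<'E'
from h import *
force();arc([.097])
E
```

```text
Traceback (most recent call last):
  File "h.py", line 28, in force
    print("ang",a.round(3),"r",np.hypot(*t).round(1),"z",s["tool_pos"][2].round(4),"tang",(-f[0]*np.sin(a)+f[1]*np.cos(a)).round(2),"rad",(f[0]*np.cos(a)+f[1]*np.sin(a)).round(2),"fz",f[2].round(2),"t",s["time"],"w",s["gripper_width"].round(3))
                                                                                                                                                                                                                        ^^^^^^^^^^^^^^^^^^^^^^^^
AttributeError: 'float' object has no attribute 'round'
```

```bash
sed -i 's/s\["gripper_width"\].round(3)/round(s["gripper_width"],3)/' h.py
python3 - <<'E'
from h import *
force();arc([.097])
E
```

```text
ang 0.07 r 93.8 z 0.2446 tang 0.08 rad -0.37 fz -0.17 t 16.225 w 0.5
0.097 [ 0.0028 -0.0049  0.3491] [-0.0004 -0.0002 -0.0095]
```

Request:
jog_arm:
  motion: "50 0.003 -0.005 0.09 0 0 -0.01;50 0.003 -0.005 0.18 0 0 -0.01;50 0.003 -0.005 0.26 0 0 -0.01;50 0.003 -0.005 0.32 0 0 -0.01;50 0.003 -0.005 0.349 0 0 -0.01"

```text
time: 16.85
tool_pos: [0.6166, 0.171, 0.0677]
tool_rot: [-0.0, 1.0, 0.005, -0.001]
contact_force: [0.3, 0.3, 1.0]
gripper_width: 0.5
grasp_force: 0.0
```

Request:
jog_arm:
  motion: "40 0 0 0 0 0 0;30 0 0 0 0 0 0;27 0 0 0 0 0 0;27 0 0 0 0 0 0;27 0 0 0 0 0 0"

```text
time: 17.48
tool_pos: [0.618, 0.1713, 0.0705]
tool_rot: [-0.0, 1.0, 0.005, 0.001]
contact_force: [0.5, 0.2, 0.2]
gripper_width: 0.271
grasp_force: 0.0
```

Run:
```python
from h import *
force();arc([.15,.2,.25,.3,.35])
```

```text
ang 0.098 r 95.5 z 0.0705 tang 0.17 rad 0.47 fz 0.19 t 17.475 w 0.271
0.15 [-0.0009 -0.0098  0.001 ] [-0.0005 -0.0007 -0.0356]
0.2 [-0.0017 -0.0193  0.001 ] [-0.0004 -0.0007 -0.0689]
0.25 [-0.0029 -0.0287  0.001 ] [-0.0004 -0.0007 -0.1022]
0.3 [-0.0046 -0.0381  0.001 ] [-0.0004 -0.0007 -0.1356]
0.35 [-0.0067 -0.0474  0.001 ] [-0.0004 -0.0007 -0.1689]
```

Request:
jog_arm:
  motion: "27 -0.0009 -0.0098 0.001 0 0 -0.0356;27 -0.0017 -0.0193 0.001 0 0 -0.0689;27 -0.0029 -0.0287 0.001 0 0 -0.1022;27 -0.0046 -0.0381 0.001 0 0 -0.1356;27 -0.0067 -0.0474 0.001 0 0 -0.1689"

```text
time: 18.1
tool_pos: [0.6148, 0.1939, 0.0699]
tool_rot: [0.001, 0.991, 0.132, 0.001]
contact_force: [0.7, -3.2, -0.0]
gripper_width: 0.271
grasp_force: 1.9
```

Run:
```python
from h import *
force();arc([.4,.45,.5,.55,.6])
```

```text
ang 0.338 r 95.3 z 0.0699 tang -3.25 rad -0.06 fz -0.01 t 18.1 w 0.271
0.4 [-0.0004 -0.0118 -0.0001] [ 0.0013 -0.0007 -0.0324]
0.45 [-0.0011 -0.0213 -0.0001] [ 0.0013 -0.0007 -0.0657]
0.5 [-0.0023 -0.0308 -0.0002] [ 0.0013 -0.0006 -0.0991]
0.55 [-0.0039 -0.0401 -0.0002] [ 0.0013 -0.0006 -0.1324]
0.6 [-0.006  -0.0494 -0.0002] [ 0.0013 -0.0006 -0.1657]
```

Request:
jog_arm:
  motion: "27 -0.0002 -0.0095 0 0 0 -0.0333;27 -0.001 -0.019 0 0 0 -0.0667;27 -0.0021 -0.0285 0 0 0 -0.1;27 -0.0038 -0.0378 0 0 0 -0.1333;27 -0.0059 -0.0471 0 0 0 -0.1667"

```text
time: 18.73
tool_pos: [0.6063, 0.216, 0.07]
tool_rot: [0.001, 0.967, 0.254, 0.001]
contact_force: [2.6, -3.6, -0.2]
gripper_width: 0.267
grasp_force: 2.0
```

Run:
```python
from h import *
force()
```

```text
ang 0.587 r 95.5 z 0.07 tang -4.4 rad 0.53 fz -0.18 t 18.725 w 0.267
```

Request:
jog_arm:
  motion: "27 -0.0001 -0.0057 0 0 0 -0.02;27 -0.0003 -0.0114 0 0 0 -0.04;27 -0.0008 -0.0171 0 0 0 -0.06;27 -0.0014 -0.0228 0 0 0 -0.08;27 -0.0021 -0.0284 0 0 0 -0.1"

```text
time: 19.35
tool_pos: [0.598, 0.2291, 0.07]
tool_rot: [-0.0, 0.945, 0.326, 0.001]
contact_force: [4.6, -1.5, 0.3]
gripper_width: 0.268
grasp_force: 2.1
```

Run:
```python
from h import *
force()
```

```text
ang 0.75 r 95.7 z 0.07 tang -4.01 rad 2.72 fz 0.3 t 19.35 w 0.268
```

Request:
jog_arm:
  motion: "27 -0.0001 -0.0057 0 0 0 -0.02;27 -0.0003 -0.0114 0 0 0 -0.04;27 -0.0009 -0.0171 0 0 0 -0.06;27 -0.0016 -0.0228 0 0 0 -0.08;27 -0.0024 -0.0284 0 0 0 -0.1"

```text
time: 19.98
tool_pos: [0.5883, 0.2398, 0.07]
tool_rot: [-0.0, 0.918, 0.396, 0.001]
contact_force: [5.6, -1.1, -0.4]
gripper_width: 0.269
grasp_force: 2.3
```

Run:
```python
from h import *
force()
```

```text
ang 0.9 r 95.8 z 0.07 tang -4.81 rad 3.0 fz -0.43 t 19.975 w 0.269
```

Request:
jog_arm:
  motion: "27 -0.0001 -0.0028 0 0 0 -0.01;27 -0.0002 -0.0057 0 0 0 -0.02;27 -0.0003 -0.0085 0 0 0 -0.03;27 -0.0005 -0.0114 0 0 0 -0.04;27 -0.0005 -0.0114 0 0 0 -0.04"

```text
time: 20.6
tool_pos: [0.5844, 0.2433, 0.07]
tool_rot: [0.0, 0.906, 0.423, 0.002]
contact_force: [6.2, -0.9, -1.2]
gripper_width: 0.272
grasp_force: 2.8
```

Run:
```python
from h import *
force()
```

```text
ang 0.956 r 95.7 z 0.07 tang -5.33 rad 3.3 fz -1.21 t 20.6 w 0.272
```

Request:
jog_arm:
  motion: "27 0.0005 -0.0028 0 0 0 -0.01;27 0.001 -0.0057 0 0 0 -0.02;27 0.001 -0.0085 0 0 0 -0.03;27 0.001 -0.0114 0 0 0 -0.04;27 0.001 -0.0114 0 0 0 -0.04"

```text
time: 21.22
tool_pos: [0.5803, 0.2466, 0.07]
tool_rot: [0.001, 0.893, 0.45, 0.001]
contact_force: [6.2, -3.5, -0.5]
gripper_width: 0.269
grasp_force: 3.6
```

Run:
```python
from h import *
force();force();print(state()["grasp_force"])
```

```text
ang 1.01 r 95.8 z 0.07 tang -7.09 rad 0.97 fz -0.5 t 21.225 w 0.269
ang 1.01 r 95.8 z 0.07 tang -7.09 rad 0.97 fz -0.5 t 21.225 w 0.269
3.634987100958824
```

Request:
jog_arm:
  motion: "27 0 -0.0028 0 0 0 -0.01;27 -0.0001 -0.0057 0 0 0 -0.02;27 -0.0002 -0.0085 0 0 0 -0.03;27 -0.0003 -0.0085 0 0 0 -0.03;27 -0.0003 -0.0085 0 0 0 -0.03"

```text
time: 21.85
tool_pos: [0.5772, 0.2488, 0.07]
tool_rot: [0.001, 0.883, 0.47, 0.002]
contact_force: [7.6, -4.9, -1.8]
gripper_width: 0.272
grasp_force: 4.3
```

Run:
```python
from h import *
force()
```

```text
ang 1.05 r 95.7 z 0.07 tang -8.97 rad 0.33 fz -1.75 t 21.85 w 0.272
```

The lever has reached about 8.8 N at the grip, which is firm but not forced. I'll back off, open the fingers and lift.

Request:
jog_arm:
  motion: "27 0 0.002 0 0 0 0;27 0 0.005 0 0 0 0;40 0 0.005 0 0 0 0;50 0 0.005 0 0 0 0;50 0 0.005 0 0 0 0"

```text
time: 22.48
tool_pos: [0.5773, 0.2482, 0.0691]
tool_rot: [-0.001, 0.883, 0.47, -0.0]
contact_force: [0.3, -0.1, 0.1]
gripper_width: 0.501
grasp_force: 0.0
```

Request:
jog_arm:
  motion: "50 0 0.005 -0.03 0 0 0;50 0 0.005 -0.09 0 0 0;50 0 0.005 -0.17 0 0 0;50 0 0.005 -0.26 0 0 0;50 0 0.005 -0.32 0 0 0"

```text
time: 23.1
tool_pos: [0.5809, 0.2468, 0.2339]
tool_rot: [0.0, 0.883, 0.47, 0.003]
contact_force: [0.2, -0.8, -0.1]
gripper_width: 0.501
grasp_force: 0.0
```

Request:
jog_arm:
  motion: "50 -0.06 0.03 -0.03 0 0 0;50 -0.12 0.06 -0.06 0 0 0;50 -0.18 0.1 -0.06 0 0 0;50 -0.2 0.12 -0.06 0 0 0;50 -0.2 0.12 -0.06 0 0 0"

```text
time: 23.72
tool_pos: [0.574, 0.1296, 0.26]
tool_rot: [-0.0, 0.883, 0.469, 0.001]
contact_force: [0.3, -0.4, 0.6]
gripper_width: 0.5
grasp_force: 0.0
```

Run:
```python
from h import *
force()
for c in ["scene","side"]:
    f=grab_frame(c);w=cloud(f).reshape(-1,3);np.savez(c+"2",**f)
    for t in ["knob","gate","tray_center"]: print(c,t,[(round(d["p"],2),(C.inv().apply(np.array(d["at"])-O)*1000).round(1).tolist()) for d in place_of(c,t)])
    t=C.inv().apply(w-O)*1000;q=t[(np.hypot(t[:,0]-45,t[:,1]-140)<40)&(t[:,2]>80)&(t[:,2]<110)]
    if len(q): m=np.median(q,0);print(c,len(q),m.round(1),"cam",np.arctan2(m[1]-A[1],m[0]-A[0]).round(3))
a=np.load("side2.npz")["color"][185:285,220:310];b=np.load("scene2.npz")["color"][160:215,240:335]
o=np.zeros((500,800,3),np.uint8);o[:,:400]=cv2.resize(a,(400,500),interpolation=3)[:, :400];o[:230,400:]=cv2.resize(b,(400,230),interpolation=3)
cv2.imwrite("pics/j.png",o[...,::-1])
```

```text
ang -0.58 r 65.6 z 0.26 tang -0.12 rad 0.42 fz 0.64 t 23.725 w 0.5
scene knob []
scene gate [(0.7, [-1.8, 22.5, 28.7])]
scene tray_center [(0.65, [-0.2, -24.9, 45.0]), (0.63, [33.8, -503.5, 19.4]), (0.56, [-133.2, -354.8, 21.5])]
scene 48 [ 59.4 133.9  97.8] cam 0.914
side knob [(0.68, [53.6, 136.2, 85.5])]
side gate [(0.8, [-5.4, 17.8, 30.2])]
side tray_center [(0.88, [1.6, -34.1, 49.2]), (0.65, [-133.7, -355.4, 21.1]), (0.6, [33.2, -507.1, 20.1]), (0.31, [32.8, -330.6, 0.7])]
side 55 [ 52.5 140.2 100.6] cam 1.01
```

View pics/j.png

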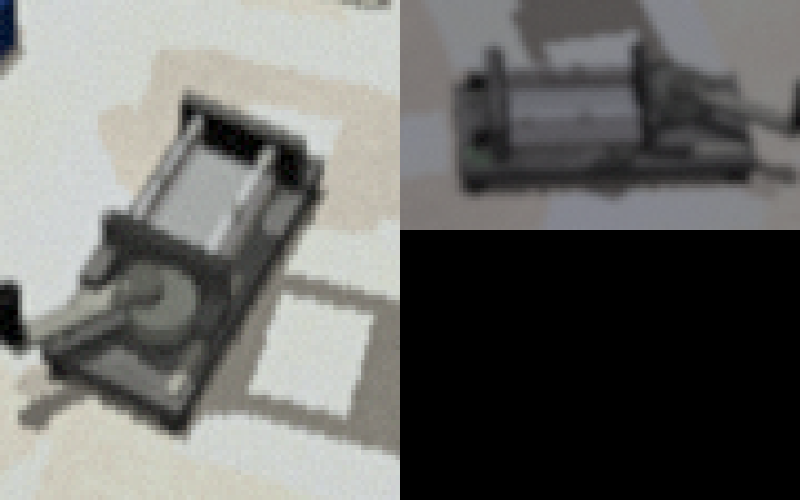

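The tray spans the gap in both views, touching the stop and the gate at (190,235) in the side crop. The lever stands at about 1.02 rad and the arm is clear of everything.

```bash
python3 -c "
from plant import *
print(job_done())"
```

```text
the job is handed in; nothing more can be done
None
```

I handed the job in at about 24 s: the smallest tray is flat and centred in the caster, clamped by the cam lever at about 1.02 rad with roughly 9 N at the grip (firm, not forced), and nothing else on the bench was touched.

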